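File the unmarked spacer key in the first slot that takes it

ROBOT

A 6-joint arm with a two-finger parallel gripper is mounted at the origin on a cart in front of the work surface, level with it; the furniture and walls round the work are solid. World frame = base frame: x ahead of the robot, y to its left, z up, the work surface at z = 0. Lengths are in mm, angles in rad, forces in N, time in s.
With the tool pointing down it reaches from about 275 to 775 mm from the base axis. Payload 14.6 kg.
Tool frame: the origin (TCP) lies between the finger pads; the fingertips stand ahead of it and the grasp point (between the pads) lies 5 mm behind it (arm.finger_overhang is the y of the fingertips in the tool frame, in mm); y points along the fingers, x is the direction in which the jaws open and shut, and the axes are right-handed (so a half turn about y gives the same grasp; the last joint's range is limited). The gripper opens to 85 mm and grips with 20 to 120 N. Pads are 22 mm wide; open, the fingers measure 114 mm over their backs; the gripper's body (76 mm by 85 mm) begins 54 mm behind the grasp point. The pads swing forward as they close: fully open they stand 13 mm farther back than shut.
Start: joints at [-0.155, 0.263, -0.048, 1.259, 0, 1.415], TCP at [525.003, -0.006, 245.278] pointing down, gripper open.
Joint ranges: [-2.65, 2.65], [-0.89, 1.7], [-1.18, 1.37], [-2.13, 2.11], [-1.35, 1.29], [-3.14, 3.14]. Speed limits (rad/s): [1.89, 1.89, 2.57, 2.79, 3.14, 3.14].

INTERFACE

Orientations are given as a 3x3 rotation matrix whose columns are the frame's x, y, z axes.
In Python, from workcell import sensors, optics, job, spotter, arm gives the robot as it stands.
- The arm moves only by the shell command python3 -m inch 'ROWS'. ROWS is JSON, one flat list of numbers, 7 for each row, row after row: the closure in counts, from 0 (fully open) to 255 (shut), then the shift along the tool's x, y, z in mm, then the turn, a rotation vector about the tool's x, y, z in degrees. A call has 1 to 10 rows; each row shifts and turns the pose as measured when the row begins, along the tool's axes as they then stand; what a row does not reach is not made up. A row lasts 1/10 s, in which the tool goes at most 50 mm and 8.59 degrees, less where a joint would pass 70% of its speed; a pose out of reach is approached as far as the arm can. A call with a gripper value outside its range is refused whole. The fingers move at their own pace and stop on an object; the grip force is fixed at half the most. Time passes only in rows, so rows that do not move let the fingers close. It gives the time, the measured TCP pose, the force and the opening at its end, in the units of the state.
- sensors.get_state(): the state, without advancing time (a new reading comes with each control period).
- optics.camera(name): name is "scene" or "side" or "wrist"; returns a dict with "color" (480x640x3 uint8, blue, green, red), "z_map" (480x640 float32, mm along the optical axis (not along the pixel's ray), 0 where there is no reading), "fx", "fy", "cx", "cy" (pixels), "R" (3x3) and "t" (3): a world point X has camera coordinates R X + t. Camera axes: x right, y down, z forward; pixel columns grow to the right and rows downward; lengths in mm; the calibration is good to about 2 mm. A picture is of the moment at which its call begins.
- job.close_job(): hands the job in, once; it reports no verdict.
Trained networks look in the newest picture that a camera, given by its name, has taken for a name from the list of things; names that differ only in an ending like _2 or _b are one class to them, and where a whole thing is asked for, a point or a joint stands for the part that bears it (a point fixed in the world has none). Each returns a list of dicts, best first, with "score" (0 to 1); they miss things now and then, are a little off and sometimes report something else, mostly with a low value. They report only what shows in the picture. A call takes as long as a camera call. They do not tell look-alikes from the thing itself.
- spotter.masks_of(camera, target): "pixels" (480x640 bool, what is visible of it).
- spotter.mark_of(camera, target): "position" ([x, y, z] in mm, in the coordinates of the camera as it stood for that picture, good to about 4 mm: a listed point, or the origin of a listed thing).
The state is a dict: "time_s": time; "joint_positions": joint angles; "joint_velocities": joint speeds; "effort": joint torques, N m; "position": TCP position; "tcp_rot": TCP orientation; "wrist_force": force on the tool from outside, world axes, zero at the start; "wrist_torque": the same for the moment, N m; "gripper_width": finger opening in mm.
Only numpy, scipy, OpenCV 4.12 (cv2) and the standard library are available. Lean on these libraries where they do the work, as an engineer would, in place of code of your own. Each camera call takes 0.05 s, during which the arm holds its last target.

TASK

Take the spacer key that waits in the orange-marked pocket of the grey stand and find its place in the graded aluminium rack: offer it, blade down, to the narrowest slot (beside the orange dot) until it touches, then step it along towards the wider slots and leave it upright in the first one that takes its blade, fully home with its steel shoulders resting on the rack's top. Feel for the slot gently, never forcing the key or letting it sink past its shoulders down to the blue flange, as it does in a slot too wide, and leave the other two keys, the jar, the round tin and the tape ring alone.

Things in the scene. Friction and masses are not known exactly. Their poses are not given: they have to be found in the camera images.
- rack: fixed aluminium block 70 x 150 x 45 mm (x, y, z), black end feet (192 mm over them); five slots in its top in a row along y, 28 mm apart, from 4 mm wide at +y (orange dot) to 20 mm at -y. Blades go in along rack x. The right slot is 1 mm wider than the blade and leaves 10 mm of play along it; a narrower one stops the foot at the top face; a wider one swallows the shoulders too. Origin: centre of its underside
- slot_1 (a point): centre of the mouth of slot 1 of the rack, on its top face: 4 mm wide (rack y), 46 mm long (rack x), 30 mm deep, mouth edges broken by only about 0.5 mm. Narrowest, beside the orange dot
- slot_2 (a point): centre of the mouth of slot 2 of the rack, on its top face: 8 mm wide (rack y), 46 mm long (rack x), 30 mm deep, mouth edges broken by only about 0.5 mm.
- slot_3 (a point): centre of the mouth of slot 3 of the rack, on its top face: 12 mm wide (rack y), 46 mm long (rack x), 30 mm deep, mouth edges broken by only about 0.5 mm.
- slot_4 (a point): centre of the mouth of slot 4 of the rack, on its top face: 16 mm wide (rack y), 46 mm long (rack x), 30 mm deep, mouth edges broken by only about 0.5 mm.
- slot_5 (a point): centre of the mouth of slot 5 of the rack, on its top face: 20 mm wide (rack y), 46 mm long (rack x), 30 mm deep, mouth edges broken by only about 0.5 mm.
- stand: waiting stand, fixed to the bench: grey block 190 x 46 x 45 mm (x, y, z) with three pockets in a row along x, 62 mm apart, each 46 x 22 mm (x, y) and 38 mm deep; the pocket at the -x end has orange sides. Origin: centre of its underside; z up. Keys stand in it with their y along the stand's y
- marked_pocket (a point): centre of the mouth of the orange-marked pocket, on the stand's top face 45 mm above the bench; the key found here is the one to file
- key_p: spacer key, one of three alike, 76 mm high, 80-170 g: steel blade 36 mm wide (x), 26 mm deep; above it a steel shoulder 6 mm high, 2 mm thicker than the blade on either y face; then a blue flange 52 x 30 x 6 mm and a blue grip 36 x 20 mm (x, y), 38 mm high, all centred. Origin: centre of the blade's foot; shoulder underside 26, flange 32 to 38, grip 38 to 76 mm above it. z up, y through the thickness
- key_q: spacer key, outwardly the same as key_p. The three blades are 7, 11 and 15 mm thick (y); which key has which is not told, and the blade is hidden while the key hangs upright by its flange in the stand, foot 13 mm above the bench. A half turn about z changes nothing
- key_r: spacer key, outwardly the same as key_p. Which key waits in which pocket of the stand is drawn anew each time
- flux_jar: small brown jar with white cap, 44 mm across, 47 mm high, loose bystander; origin: centre of its underside
- tape_ring: amber tape ring lying flat, 60 mm across, 12 mm high, loose bystander; origin: centre of its underside
- tinner: small round white tin with a red top, 38 mm across, 19 mm high, loose bystander; origin: centre of its underside
Things that resemble listed ones, but are neither listed nor needed, are in the scene too. What is shaped like the key_q but pink or turquoise is not meant.

How it is judged (in metres and radians):
On the way, in this order (a step that is already met when the one before it is completed fails the run):
1. the key from the marked pocket has been drawn up out of the stand (((height (world z) of key_p above 0.05 m and horizontal distance between each of key_q, key_r and marked_pocket above 0.03 m) or (height (world z) of key_q above 0.05 m and horizontal distance between each of key_p, key_r and marked_pocket above 0.03 m) or (height (world z) of key_r above 0.05 m and horizontal distance between each of key_p, key_q and marked_pocket above 0.03 m))), for 0.1 s.
2. its blade has been offered to the narrowest slot, touching the rack there (((y of key_p in the frame of rack between 0.048 and 0.064 m and x of key_p in the frame of rack between -0.012 and 0.012 m and z of key_p in the frame of rack between 0.035 and 0.05 m and contact force between key_p and rack above 0.5 N) or (y of key_q in the frame of rack between 0.048 and 0.064 m and x of key_q in the frame of rack between -0.012 and 0.012 m and z of key_q in the frame of rack between 0.035 and 0.05 m and contact force between key_q and rack above 0.5 N) or (y of key_r in the frame of rack between 0.048 and 0.064 m and x of key_r in the frame of rack between -0.012 and 0.012 m and z of key_r in the frame of rack between 0.035 and 0.05 m and contact force between key_r and rack above 0.5 N))), for 0.04 s.
At the end, for the whole second after the job is handed in: The marked pocket's key rests on its shoulders in a rack slot (shoulders within 2.5 mm of the rack's top), centred across the slot within 1.4 mm, upright within 0.06 rad, in line with the slot within 0.12 rad, at rest; the other two keys stand in their pockets, moved less than 10 mm (((((y of key_p in the frame of rack between 0.0546 and 0.0574 m and x of key_p in the frame of rack between -0.012 and 0.012 m) or (y of key_p in the frame of rack between 0.0266 and 0.0294 m and x of key_p in the frame of rack between -0.012 and 0.012 m) or (y of key_p in the frame of rack between -0.0014 and 0.0014 m and x of key_p in the frame of rack between -0.012 and 0.012 m) or (y of key_p in the frame of rack between -0.0294 and -0.0266 m and x of key_p in the frame of rack between -0.012 and 0.012 m) or (y of key_p in the frame of rack between -0.0574 and -0.0546 m and x of key_p in the frame of rack between -0.012 and 0.012 m)) and z of key_p in the frame of rack between 0.0165 and 0.0215 m and angle between key_p's own z axis and vertical below 0.06 rad and angle between the y axis of key_p and the y axis of rack, either way round below 0.12 rad and linear speed of key_p below 0.02 m/s and distance of each of key_q, key_r from where it was at the start of the episode below 0.01 m and horizontal distance between each of key_q, key_r and marked_pocket above 0.03 m and angle between each of key_q, key_r's own z axis and vertical below 0.1 rad) or (((y of key_q in the frame of rack between 0.0546 and 0.0574 m and x of key_q in the frame of rack between -0.012 and 0.012 m) or (y of key_q in the frame of rack between 0.0266 and 0.0294 m and x of key_q in the frame of rack between -0.012 and 0.012 m) or (y of key_q in the frame of rack between -0.0014 and 0.0014 m and x of key_q in the frame of rack between -0.012 and 0.012 m) or (y of key_q in the frame of rack between -0.0294 and -0.0266 m and x of key_q in the frame of rack between -0.012 and 0.012 m) or (y of key_q in the frame of rack between -0.0574 and -0.0546 m and x of key_q in the frame of rack between -0.012 and 0.012 m)) and z of key_q in the frame of rack between 0.0165 and 0.0215 m and angle between key_q's own z axis and vertical below 0.06 rad and angle between the y axis of key_q and the y axis of rack, either way round below 0.12 rad and linear speed of key_q below 0.02 m/s and distance of each of key_p, key_r from where it was at the start of the episode below 0.01 m and horizontal distance between each of key_p, key_r and marked_pocket above 0.03 m and angle between each of key_p, key_r's own z axis and vertical below 0.1 rad) or (((y of key_r in the frame of rack between 0.0546 and 0.0574 m and x of key_r in the frame of rack between -0.012 and 0.012 m) or (y of key_r in the frame of rack between 0.0266 and 0.0294 m and x of key_r in the frame of rack between -0.012 and 0.012 m) or (y of key_r in the frame of rack between -0.0014 and 0.0014 m and x of key_r in the frame of rack between -0.012 and 0.012 m) or (y of key_r in the frame of rack between -0.0294 and -0.0266 m and x of key_r in the frame of rack between -0.012 and 0.012 m) or (y of key_r in the frame of rack between -0.0574 and -0.0546 m and x of key_r in the frame of rack between -0.012 and 0.012 m)) and z of key_r in the frame of rack between 0.0165 and 0.0215 m and angle between key_r's own z axis and vertical below 0.06 rad and angle between the y axis of key_r and the y axis of rack, either way round below 0.12 rad and linear speed of key_r below 0.02 m/s and distance of each of key_p, key_q from where it was at the start of the episode below 0.01 m and horizontal distance between each of key_p, key_q and marked_pocket above 0.03 m and angle between each of key_p, key_q's own z axis and vertical below 0.1 rad))); the robot touches nothing.
It fails at once if a key sinks past its shoulders into a slot too wide for it (more than 3.5 mm below home) ((y of key_p in the frame of rack between -0.075 and 0.075 m and x of key_p in the frame of rack between -0.03 and 0.03 m and z of key_p in the frame of rack below 0.0155 m) or (y of key_q in the frame of rack between -0.075 and 0.075 m and x of key_q in the frame of rack between -0.03 and 0.03 m and z of key_q in the frame of rack below 0.0155 m) or (y of key_r in the frame of rack between -0.075 and 0.075 m and x of key_r in the frame of rack between -0.03 and 0.03 m and z of key_r in the frame of rack below 0.0155 m)).
It fails at once if a key is pressed on the rack with more than 60 N (contact force between any of key_p, key_q, key_r and rack above 60 N).
It fails at once if the jar, the tape ring or the tin is moved by more than 20 mm (distance of any of flux_jar, tape_ring, tinner from where it was at the start of the episode above 0.02 m).
It also fails if it takes over 72 s, if anything falls off the work surface, if the arm or the gripper's body presses on something with over 40 N, if the wrist force passes 120 N, or if a joint passes its speed limit or range.

## Working session

There is one attempt and no reset: what is moved stays moved. The work goes in short steps, Python scripts to look and compute and a shell command to move; the robot and the scene stay as the last step left them, time stands still between calls to the robot, and variables do not carry over. Pictures are saved under pics/ and viewed, and the job is handed in when it is done.

```bash
mkdir -p pics; ls
python3 - <<'E'
from workcell import sensors, optics, job, spotter, arm
import cv2, numpy as np
s=sensors.get_state(); print(s); print(arm.finger_overhang)
for n in ["scene","side","wrist"]:
    c=optics.camera(n); cv2.imwrite(f"pics/{n}0.png",c["color"])
    print(n,c["R"],c["t"],c["fx"],c["cx"],c["cy"])
    R=np.array(c["R"]);t=np.array(c["t"])
    for k in ["rack","slot_1","slot_5","stand","marked_pocket","key_p","flux_jar","tape_ring","tinner"]:
        for d in spotter.mark_of(n,k)[:4]:
            print(k,round(d["score"],2),np.round(R.T@(np.array(d["position"])-t),1))
E
```

```text
pics
{'time_s': 0.0, 'joint_positions': array([-1.55274974e-01,  2.63537492e-01, -4.89643136e-02,  1.25938373e+00,
       -6.63300442e-06,  1.41549232e+00]), 'joint_velocities': array([ 0.00175244,  0.00188107, -0.00085021,  0.00107009,  0.00056957,
       -0.00081449]), 'effort': array([ 6.28219332e-04, -6.37613010e+01,  3.84567368e+01,  1.37825581e-02,
        8.02127857e-07, -5.80562346e-05]), 'position': array([5.24734309e+02, 4.76825092e-02, 2.44807485e+02]), 'tcp_rot': array([[ 9.99999419e-01, -1.07713394e-03, -2.89478982e-05],
       [ 2.91222978e-05,  1.61895425e-04,  9.99999986e-01],
       [-1.07712924e-03, -9.99999407e-01,  1.61926699e-04]]), 'wrist_force': array([-1.05331954,  0.32992406, -0.25452201]), 'wrist_torque': array([ 0.02960041,  0.04394621, -0.01760454]), 'gripper_width': 85.14668470260163}
14.0
scene [[-6.14444438e-01 -7.88960092e-01 -7.36502415e-05]
 [-3.98867231e-01  3.10719511e-01 -8.62762028e-01]
 [ 6.80707694e-01 -5.30089953e-01 -5.05610203e-01]] [ 377.71334472  302.46858408 1096.35997723] 557.0418529579458 317.8358636916317 235.7714584209953
rack 0.37 [7
[... 829 characters left out ...]
]
stand 0.67 [ 563.5 -340.9   39.4]
marked_pocket 0.79 [491.2 105.6  40.3]
key_p 0.86 [613.2 -18.6  -2.9]
key_p 0.77 [473.  236.7  10.6]
key_p 0.72 [491.  108.1  13.1]
key_p 0.67 [637.6 191.3   2.1]
flux_jar 0.93 [ 703.2 -346.1   -4. ]
tape_ring 0.55 [ 674.3 -240.6   -3.2]
tinner 0.54 [703.9 399.5  -2.1]
tinner 0.34 [ 672.3 -241.7   -2.9]
wrist [[ 9.99999321e-01  1.16340954e-03  7.38407598e-05]
 [ 1.08655432e-03 -9.53140203e-01  3.02526978e-01]
 [ 4.22343368e-04 -3.02526692e-01 -9.53140820e-01]] [-525.65070238  -40.59054289  378.18397497] 411.13884480227966 315.38634937281313 241.0877635657385
key_p 0.81 [487.3 111.4  12.4]
key_p 0.58 [616.3 -20.4  -1.8]
tape_ring 0.64 [ 676.5 -239.9   -1.2]
```

View pics/scene0.png

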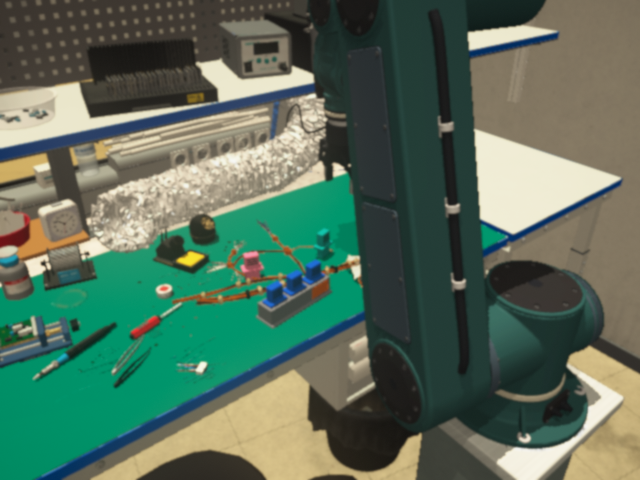

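View pics/side0.png

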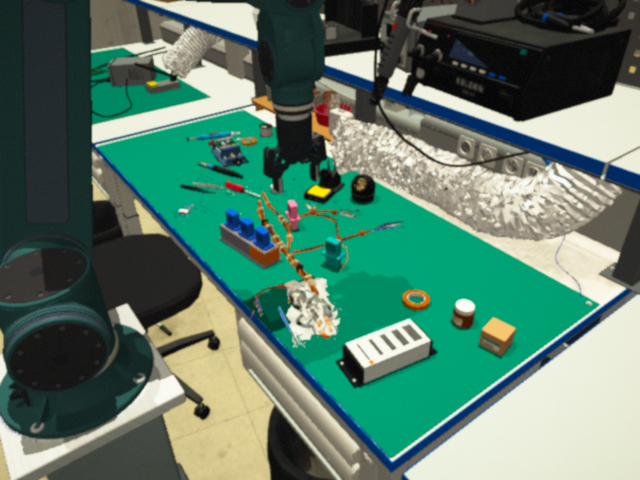

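View pics/wrist0.png

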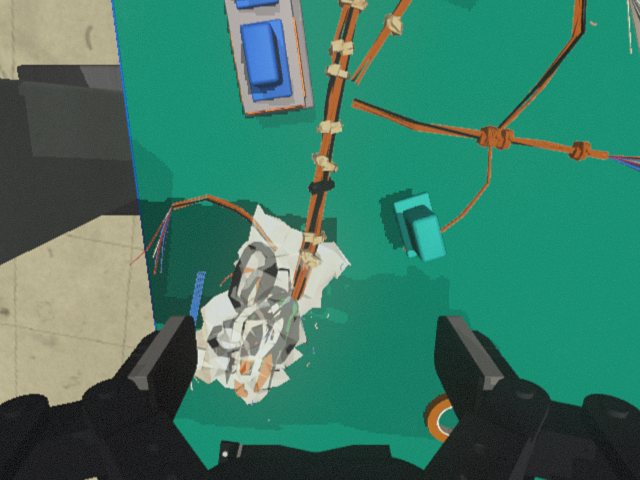

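The side view shows the rack at about (390,348), with its narrow slot on the left, at low world x. The stand is at (250,243), and its orange end is towards the rack. The pink and turquoise look-alikes are at (293,213) and (332,250). Next I'll move the wrist camera over the marked pocket.

```bash
cat > h.py <<'E'
from workcell import sensors, optics, job, spotter, arm
import cv2, numpy as np
def snap(n,name=None):
    c=optics.camera(n)
    if name: cv2.imwrite(f"pics/{name}.png",c["color"])
    return c
def cloud(c):
    v,u=np.mgrid[:480,:640]; z=c["z_map"]
    P=np.stack([(u-c["cx"])/c["fx"]*z,(v-c["cy"])/c["fy"]*z,z],-1)
    return (P-np.array(c["t"]))@np.array(c["R"])   # world
def world(c,p): return np.array(c["R"]).T@(np.array(p)-np.array(c["t"]))
def proj(c,X):
    p=np.array(c["R"])@np.array(X,float)+np.array(c["t"]); return [c["fx"]*p[0]/p[2]+c["cx"],c["fy"]*p[1]/p[2]+c["cy"]]
def st():
    s=sensors.get_state(); print(round(s["time_s"],2),"pos",np.round(s["position"],2),"F",np.round(s["wrist_force"],2),"T",np.round(s["wrist_torque"],2),"w",round(s["gripper_width"],2)); print(np.round(s["tcp_rot"],4).tolist()); return s
E
python3 -m inch '[0,-12,0,45,0,0,0,0,-12,0,45,0,0,0,0,-11,0,45,0,0,0,0,0,0,0,0,0,0,0,0,0,0,0,0,0]'
python3 - <<'E'
from h import *
s=st()
c=snap("wrist","w1"); W=cloud(c)
for k in ["marked_pocket","key_p","stand"]:
    for d in spotter.mark_of("wrist",k)[:4]: print(k,round(d["score"],2),np.round(world(c,d["position"]),1))
hsv=cv2.cvtColor(c["color"],cv2.COLOR_BGR2HSV)
blue=(hsv[...,0]>105)&(hsv[...,0]<128)&(hsv[...,1]>120)
top=blue&(abs(W[...,2]-89)<4)
n,l,stt,cen=cv2.connectedComponentsWithStats(top.astype(np.uint8))
for i in range(1,n):
    if stt[i,4]<200: continue
    p=W[l==i]; r=cv2.minAreaRect(p[:,:2].astype(np.float32)); print(stt[i],r,p[:,2].mean())
z=W[...,2]
for lo in (40,45): 
  m=(abs(z-lo)<2); print(lo,m.sum())
m=(abs(z-45)<3)&~blue
print(cv2.minAreaRect(W[m][:,:2].astype(np.float32)))
m=(abs(z-51)<2.5)&blue
print(cv2.minAreaRect(W[m][:,:2].astype(np.float32)))
E
```

```text
time_s: 2.0
position: [489.4, 138.8, 244.9]
tcp_rot: [[1.0, 0.001, 0.002], [-0.002, -0.0, 1.0], [0.001, -1.0, -0.0]]
wrist_force: [-0.2, -1.5, -0.1]
gripper_width: 85.3
2.0 pos [489.36 138.83 244.94] F [-0.19 -1.54 -0.09] T [-0.02 -0.02  0.  ] w 85.33
[[1.0, 0.0006, 0.0024], [-0.0024, -0.0, 1.0], [0.0006, -1.0, -0.0]]
key_p 0.92 [470.9 235.1   9. ]
key_p 0.84 [490.8 112.1  13.1]
key_p 0.82 [ 6.152e+02 -1.960e+01 -6.000e-01]
key_p 0.78 [ 6.329e+02  1.983e+02 -6.000e-01]
[ 271   51   37   61 1736] ((472.9244384765625, 233.4158172607422), (19.88427734375, 35.7284049987793), 7.876117706298828) 87.6620894133322
[ 286  148   34   54 1417] ((481.4302062988281, 172.2588653564453), (19.92798614501953, 35.453086853027344), 8.1392822265625) 87.68730578154886
[ 299  234   32   47 1161] ((489.85748291015625, 111.67819213867188), (19.91926383972168, 34.50617218017578), 7.847548961639404) 87.68950752572908
40 300
45 5809
((527.5372314453125, 118.97071838378906), (290.0861511230469, 191.6889190673828), 84.18631744384766)
((481.26116943359375, 172.62884521484375), (29.597898483276367, 174.32247924804688), 7.895571231842041)
```

View pics/w1.png

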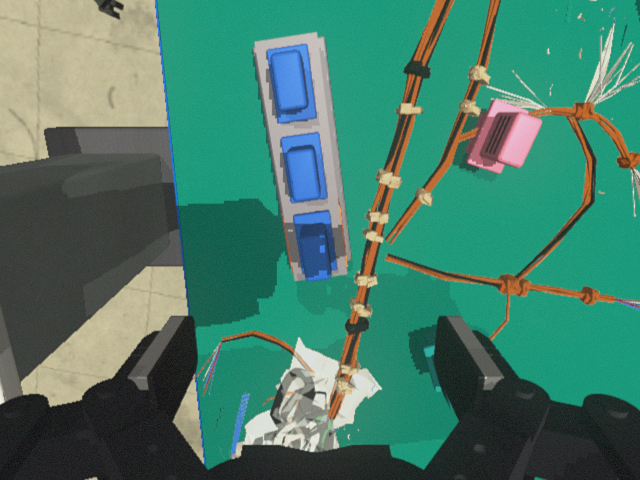

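```bash
python3 - <<'E'
from h import *
c=snap("wrist"); W=cloud(c); z=W[...,2]
m=(W[...,0]>425)&(W[...,0]<560)&(W[...,1]>70)&(W[...,1]<150)&(z<150)&(c["z_map"]>0)
for x in range(425,560,9):
    q=m&(W[...,0]>=x)&(W[...,0]<x+9); print(x, np.round(np.percentile(z[q],[50,95,100]),1) if q.any() else None)
E
python3 -m inch '[100,1,0,-9,0,-8,0,100,0,0,-9,0,0,0,100,0,0,-9,0,0,0,100,0,0,0,0,0,0]'
python3 - <<'E'
from h import *
s=st()
E
```

```text
425 [1.  2.2 3.6]
434 [1.  2.2 3.2]
443 [1.1 2.3 3.4]
452 [1.1 4.8 6.6]
461 [43.5 45.1 50. ]
470 [44.6 50.7 88.1]
479 [85.6 88.7 89.5]
488 [87.1 88.9 89.8]
497 [49.7 87.9 89.2]
506 [43.7 45.4 51.2]
515 [ 2.1 40.5 45.8]
524 [ 1.   2.4 12.8]
533 [ 7.6 18.1 20.1]
542 [13.5 19.4 21.7]
551 [ 2.2 16.4 19.4]
time_s: 2.65
position: [494.2, 106.5, 244.7]
tcp_rot: [[0.992, 0.0, -0.126], [0.126, -0.0, 0.992], [0.0, -1.0, -0.0]]
wrist_force: [0.1, -0.8, 0.5]
gripper_width: 52.0
2.65 pos [494.21 106.46 244.69] F [ 0.07 -0.75  0.53] T [0.03 0.02 0.02] w 52.05
[[0.992, 0.0002, -0.1261], [0.1261, -0.0001, 0.992], [0.0002, -1.0, -0.0001]]
```

```bash
python3 -m inch '[100,-3.5,30,5.5,0,-0.7,0,100,0,40,0,0,0,0,100,0,0,0,0,0,0]'
python3 - <<'E'
from h import *
s=st()
c=snap("wrist","w2"); W=cloud(c)
hsv=cv2.cvtColor(c["color"],cv2.COLOR_BGR2HSV)
blue=(hsv[...,0]>100)&(hsv[...,0]<130)&(hsv[...,1]>100)
for zz,t in((88,4),(51,4)):
  top=blue&(abs(W[...,2]-zz)<t)
  n,l,stt,cen=cv2.connectedComponentsWithStats(top.astype(np.uint8))
  for i in range(1,n):
    if stt[i,4]<200: continue
    p=W[l==i]; r=cv2.minAreaRect(p[:,:2].astype(np.float32)); print(stt[i],r,np.median(p[:,2]))
E
```

```text
time_s: 2.95
position: [490.9, 110.5, 173.8]
tcp_rot: [[0.992, 0.003, -0.129], [0.129, 0.0, 0.992], [0.003, -1.0, -0.0]]
wrist_force: [-0.5, 0.2, 1.4]
gripper_width: 51.8
2.95 pos [490.94 110.53 173.82] F [-0.47  0.2   1.35] T [-0.03 -0.   -0.  ] w 51.79
[[0.9916, 0.0028, -0.129], [0.129, 0.0003, 0.9916], [0.0028, -1.0, -0.0001]]
[ 289    0   43   46 1904] ((474.1276550292969, 224.92971801757812), (20.018653869628906, 19.08869171142578), 7.27042818069458) 87.635740546221
[ 291  102   40   73 2760] ((481.2395935058594, 172.1405792236328), (19.698720932006836, 35.88963317871094), 7.981325626373291) 87.72869149113282
[ 294  222   37   61 2134] ((489.8089599609375, 111.52233123779297), (19.85910987854004, 34.987789154052734), 8.189045906066895) 87.73218190553314
[ 283    0   55   71 1513] ((473.95538330078125, 225.17515563964844), (29.70271110534668, 35.261173248291016), 7.6529459953308105) 49.869835632643934
[ 286   89   51   90 1647] ((481.2268981933594, 172.32334899902344), (29.533411026000977, 51.77248001098633), 8.364800453186035) 49.863167725197414
[ 289  194   47   79 1355] ((489.6036682128906, 111.27102661132812), (29.378204345703125, 51.18142318725586), 8.266942024230957) 49.936047265838965
```

View pics/w2.png

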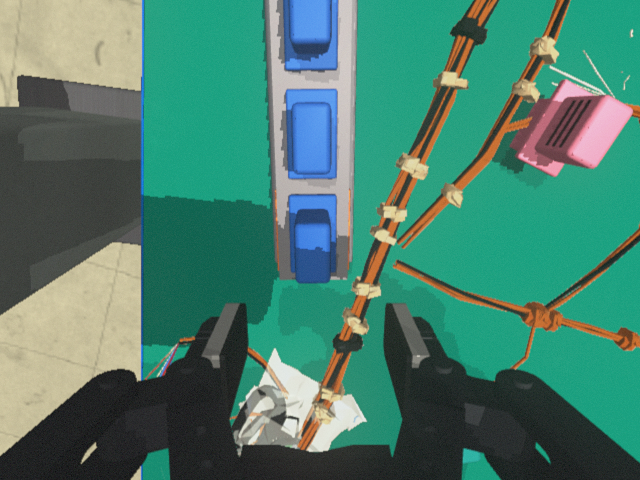

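```bash
python3 -m inch '[100,-1,40,1,0,-0.7,0,100,0,40,0,0,0,0,100,0,18,0,0,0,0,100,0,5,0,0,0,0,100,0,0,0,0,0,0]'
python3 - <<'E'
from h import *
s=st(); c=snap("wrist","w3")
E
```

```text
time_s: 3.5
position: [498.3, 111.9, 79.9]
tcp_rot: [[0.991, 0.018, -0.136], [0.136, 0.001, 0.991], [0.018, -1.0, -0.001]]
wrist_force: [0.4, 0.1, -0.2]
gripper_width: 52.0
3.5 pos [498.35 111.89  79.92] F [ 0.4   0.1  -0.22] T [ 0.    0.   -0.01] w 52.04
[[0.9905, 0.0178, -0.1362], [0.1362, 0.0014, 0.9907], [0.0178, -0.9998, -0.001]]
```

View pics/w3.png

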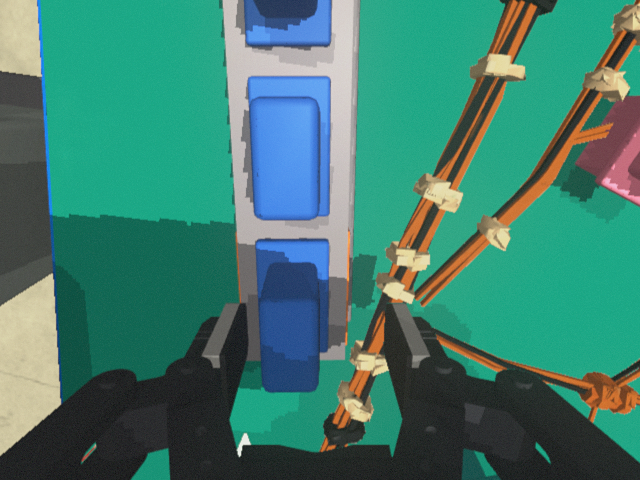

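```bash
python3 -m inch '[100,-8.4,0,0.7,0,0,1,100,0,5,0,0,0,0,100,0,3.5,0,0,0,0,100,0,0,0,0,0,0]'
python3 - <<'E'
from h import *
s=st()
E
```

```text
time_s: 3.95
position: [491.8, 111.6, 75.0]
tcp_rot: [[0.991, 0.005, -0.136], [0.136, -0.001, 0.991], [0.005, -1.0, -0.001]]
wrist_force: [0.2, 0.4, -0.2]
gripper_width: 52.0
3.95 pos [491.82 111.57  74.96] F [ 0.16  0.37 -0.22] T [ 0.03  0.01 -0.02] w 52.04
[[0.9907, 0.0054, -0.1357], [0.1357, -0.0007, 0.9907], [0.0053, -1.0, -0.0015]]
```

```bash
python3 -m inch '[100,-2,0,0.2,0,0,0.3,100,0,4.5,0,0,0,0,100,0,0,0,0,0,0,100,0,0,0,0,0,0]'
python3 - <<'E'
from h import *
s=st()
E
```

```text
time_s: 4.35
position: [489.6, 111.5, 70.2]
tcp_rot: [[0.991, -0.0, -0.136], [0.136, -0.002, 0.991], [-0.0, -1.0, -0.001]]
wrist_force: [0.1, 0.2, -0.1]
gripper_width: 51.9
4.35 pos [489.64 111.49  70.15] F [ 0.09  0.15 -0.13] T [ 0.01  0.01 -0.  ] w 51.87
[[0.9908, -0.0002, -0.1356], [0.1356, -0.0015, 0.9908], [-0.0004, -1.0, -0.0015]]
```

Well aligned. I'll close the fingers.

```bash
python3 -m inch '[130,0,0,0,0,0,0,160,0,0,0,0,0,0,180,0,0,0,0,0,0,255,0,0,0,0,0,0,255,0,0,0,0,0,0,255,0,0,0,0,0,0,255,0,0,0,0,0,0]'
python3 - <<'E'
from h import *
s=st(); c=snap("wrist","w4")
E
```

```text
time_s: 5.05
position: [489.7, 111.5, 70.3]
tcp_rot: [[0.991, 0.0, -0.136], [0.136, -0.001, 0.991], [-0.0, -1.0, -0.001]]
wrist_force: [-0.2, -0.2, 0.4]
gripper_width: 19.2
5.05 pos [489.74 111.51  70.3 ] F [-0.19 -0.23  0.36] T [-0.03 -0.01  0.01] w 19.21
[[0.9908, 0.0, -0.1357], [0.1357, -0.0015, 0.9908], [-0.0002, -1.0, -0.0015]]
```

View pics/w4.png

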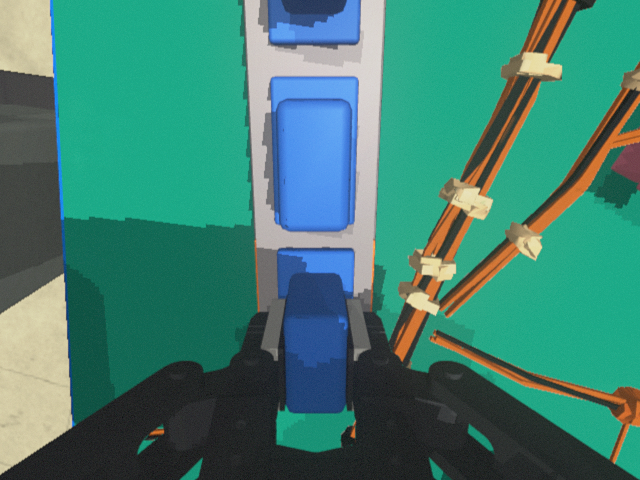

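```bash
python3 -m inch '[255,0,-5,0,0,0,0,255,0,-10,0,0,0,0,255,0,-15,0,0,0,0,255,0,-20,0,0,0,0,255,0,-30,0,0,0,0,255,0,-30,0,0,0,0,255,0,-30,0,0,0,0,255,0,0,0,0,0,0,255,0,0,0,0,0,0]'
python3 - <<'E'
from h import *
s=st(); c=snap("side","s5"); cv2.imwrite("pics/s5c.png",cv2.resize(c["color"][100:300,150:400],None,fx=3,fy=3)); snap("wrist","w5")
E
```

```text
time_s: 6.0
position: [488.7, 111.7, 220.9]
tcp_rot: [[0.991, 0.001, -0.136], [0.136, -0.001, 0.991], [0.001, -1.0, -0.002]]
wrist_force: [-0.3, -0.4, -1.4]
gripper_width: 19.0
6.0 pos [488.68 111.66 220.89] F [-0.25 -0.4  -1.44] T [ 0.06 -0.01  0.02] w 19.0
[[0.9907, 0.0012, -0.1357], [0.1357, -0.0014, 0.9907], [0.001, -1.0, -0.0016]]
```

View pics/s5c.png

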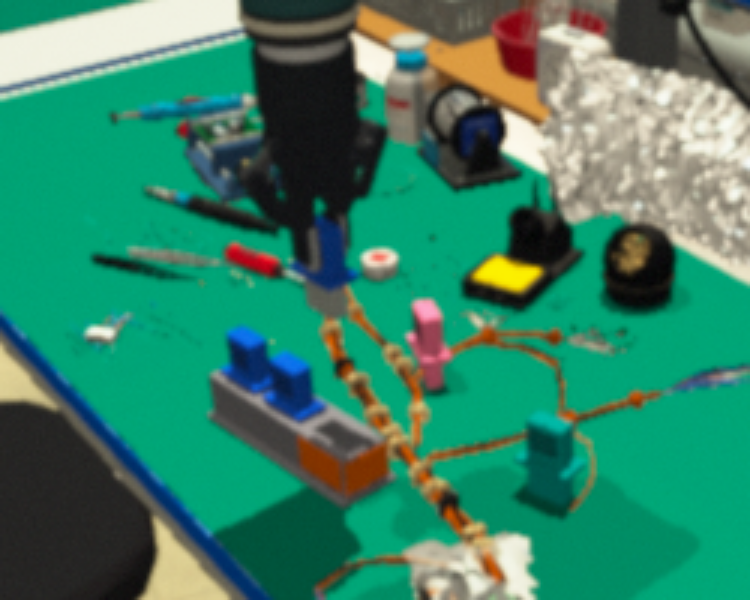

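View pics/w5.png

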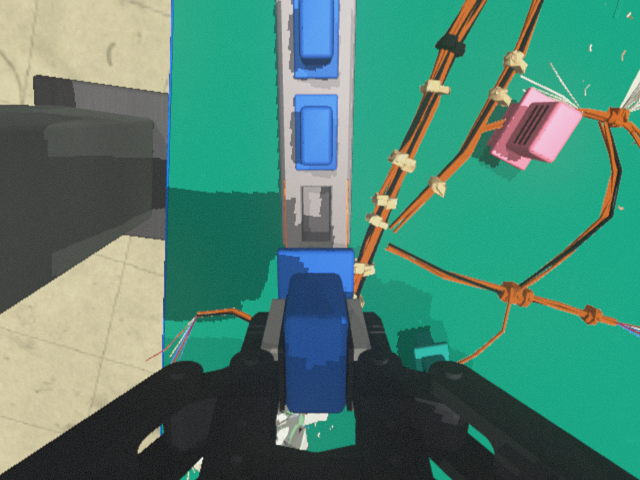

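```bash
python3 -m inch '[255,-5,0,-30,0,7.4,0,255,0,0,-40,0,7.4,0,255,5,0,-40,0,0,0,255,5,0,-40,0,0,0,255,5,0,-40,0,0,0,255,5,0,-40,0,0,0,255,5,0,-40,0,0,0,255,5,0,-40,0,0,0,255,5,0,-40,0,0,0,255,0,0,0,0,0,0]'
python3 -m inch '[255,5,0,-25,0,0,0,255,0,0,0,0,0,0,255,0,0,0,0,0,0]'
python3 - <<'E'
from h import *
s=st()
E
```

```text
time_s: 7.1
position: [481.1, -252.6, 210.3]
tcp_rot: [[0.992, -0.014, 0.129], [-0.129, 0.004, 0.992], [-0.015, -1.0, 0.003]]
wrist_force: [0.0, 0.3, -1.2]
gripper_width: 19.4
time_s: 7.4
position: [481.4, -278.7, 207.0]
tcp_rot: [[0.991, -0.019, 0.131], [-0.131, 0.008, 0.991], [-0.02, -1.0, 0.006]]
wrist_force: [0.8, -0.2, -1.1]
gripper_width: 19.1
7.4 pos [ 481.38 -278.71  206.96] F [ 0.78 -0.17 -1.14] T [-0.04 -0.02  0.02] w 19.06
[[0.9912, -0.0186, 0.1313], [-0.1311, 0.0084, 0.9913], [-0.0195, -0.9998, 0.0059]]
```

```bash
python3 -m inch '[255,20,-16,-40,-0.2,0,-0.6,255,20,-16,-40,-0.2,0,-0.5,255,0,0,0,0,0,0,255,0,0,0,0,0,0]'
python3 - <<'E'
from h import *
s=st()
c=snap("wrist","w6"); W=cloud(c); 
for k in ["slot_1","slot_2","slot_3","slot_4","slot_5","rack"]:
    for d in spotter.mark_of("wrist",k)[:5]: print(k,round(d["score"],2),np.round(world(c,d["position"]),1))
E
```

```text
time_s: 7.8
position: [510.6, -360.7, 235.8]
tcp_rot: [[0.992, -0.005, 0.128], [-0.128, 0.004, 0.992], [-0.006, -1.0, 0.004]]
wrist_force: [0.1, -0.1, -1.4]
gripper_width: 19.2
7.8 pos [ 510.58 -360.71  235.84] F [ 0.15 -0.12 -1.45] T [-0.02  0.    0.01] w 19.19
[[0.9918, -0.0054, 0.1276], [-0.1276, 0.0043, 0.9918], [-0.0059, -1.0, 0.0036]]
slot_1 0.97 [ 508.3 -326.4   44.8]
slot_1 0.87 [ 563.1 -337.8   47. ]
slot_1 0.71 [ 538.7 -329.8   44.2]
slot_1 0.56 [ 447.2 -321.8   46. ]
slot_1 0.52 [ 7.119e+02 -3.508e+02 -6.000e-01]
slot_2 0.97 [ 508.3 -326.4   44.8]
slot_2 0.87 [ 563.1 -337.8   47. ]
slot_2 0.71 [ 538.7 -329.8   44.2]
slot_2 0.56 [ 447.2 -321.8   46. ]
slot_2 0.52 [ 7.119e+02 -3.508e+02 -6.000e-01]
slot_3 0.97 [ 508.3 -326.4   44.8]
slot_3 0.87 [ 563.1 -337.8   47. ]
slot_3 0.71 [ 538.7 -329.8   44.2]
slot_3 0.56 [ 447.2 -321.8   46. ]
slot_3 0.52 [ 7.119e+02 -3.508e+02 -6.000e-01]
slot_4 0.97 [ 508.3 -326.4   44.8]
slot_4 0.87 [ 563.1 -337.8   47. ]
slot_4 0.71 [ 538.7 -329.8   44.2]
slot_4 0.56 [ 447.2 -321.8   46. ]
slot_4 0.52 [ 7.119e+02 -3.508e+02 -6.000e-01]
slot_5 0.97 [ 508.3 -326.4   44.8]
slot_5 0.87 [ 563.1 -337.8   47. ]
slot_5 0.71 [ 538.7 -329.8   44.2]
slot_5 0.56 [ 447.2 -321.8   46. ]
slot_5 0.52 [ 7.119e+02 -3.508e+02 -6.000e-01]
rack 0.84 [ 509.1 -324.1    0.6]
```

View pics/w6.png

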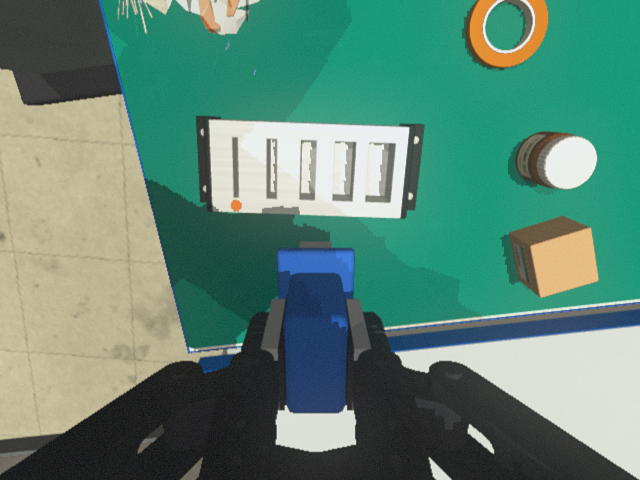

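```bash
cat > rk.py <<'E'
from h import *
def top_fit(c,zlo=40,zhi=50):
    W=cloud(c); z=W[...,2]
    m=(z>zlo)&(z<zhi)&(c["z_map"]>0)
    n,l,s,_=cv2.connectedComponentsWithStats(m.astype(np.uint8))
    i=max(range(1,n),key=lambda i:s[i,4] if abs(W[l==i][:,0].mean()-505)<80 and abs(W[l==i][:,1].mean()+330)<60 else 0)
    m=l==i; P=W[m]; return W,m,P
def key_in_tool(c,s):
    W=cloud(c); R=s["tcp_rot"]; T=(W-s["position"])@R
    hsv=cv2.cvtColor(c["color"],cv2.COLOR_BGR2HSV)
    blue=(hsv[...,0]>100)&(hsv[...,0]<130)&(hsv[...,1]>100)&(c["z_map"]>0)
    return W,T,blue
E
python3 - <<'E'
from rk import *
c=snap("wrist"); s=st(); W,m,P=top_fit(c)
print(m.sum(),np.median(P[:,2]))
r=cv2.minAreaRect(P[:,:2].astype(np.float32)); print(r)
hull=cv2.contourArea(cv2.convexHull(P[:,:2].astype(np.float32))); print(hull, 70*150)
W,T,blue=key_in_tool(c,s)
b=blue&(abs(T[...,0])<40)&(abs(T[...,2])<60)&(T[...,1]>-40)&(T[...,1]<60)
print(np.histogram(T[b][:,1],bins=np.arange(-30,40,2)))
top=b&(T[...,1]<-14)
print("top",cv2.minAreaRect(T[top][:,[0,2]].astype(np.float32)))
fl=b&(T[...,1]>14)
q=T[fl]; print("fl",q.min(0),q.max(0),np.percentile(q,[2,98],axis=0))
cv2.imwrite("pics/w6c.png",cv2.resize(c["color"][100:300,190:430],None,fx=3,fy=3))
E
```

```text
8.2 pos [ 510.44 -360.67  236.48] F [-0.33 -0.07 -0.2 ] T [ 0.01  0.01 -0.01] w 19.23
[[0.9919, -0.0048, 0.1272], [-0.1272, 0.0035, 0.9919], [-0.0052, -1.0, 0.0029]]
13619 43.96515440702413
((508.4479675292969, -327.38409423828125), (71.94988250732422, 160.12557983398438), 80.79000091552734)
11390.680207787082 10500
(array([   1,    5,    1,    0,    1, 1200, 4370,  459,  203,  175,  180,
        163,  167,  150,  145,  137,  142,  120,  125,  119,  117,  102,
        110,   97,  632, 1703,  146,   38,    0,    0,    0,    0,    0,
          0]), array([-30, -28, -26, -24, -22, -20, -18, -16, -14, -12, -10,  -8,  -6,
        -4,  -2,   0,   2,   4,   6,   8,  10,  12,  14,  16,  18,  20,
        22,  24,  26,  28,  30,  32,  34,  36,  38]))
top ((-1.6484193801879883, 6.27800178527832), (40.33411407470703, 46.71656799316406), 44.94087219238281)
fl [-14.33597617  14.01516666   5.80070467] [15.4088304  25.82165955 26.25118589] [[-13.70953168  15.11293684   7.1605684 ]
 [ 14.93777129  23.85344472  25.76493672]]
```

View pics/w6c.png

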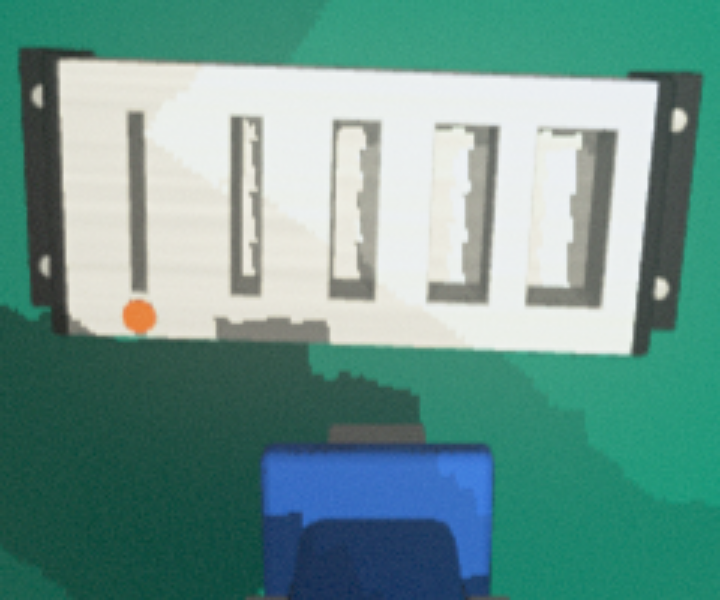

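```bash
cat >> rk.py <<'E'
def rectify(c,cx,cy,ang,z0,name=None,px=5,hx=110,hy=55):
    # u along direction ang (deg) , v downwards = -perp
    a=np.radians(ang); U=np.array([np.cos(a),np.sin(a)]);V=np.array([-np.sin(a),np.cos(a)])
    src=[];dst=[]
    for su,sv in((-hx,hy),(hx,hy),(hx,-hy),(-hx,-hy)):
        p=np.array([cx,cy])+su*U+sv*V; src.append(proj(c,[p[0],p[1],z0])); dst.append([(su+hx)*px,(hy-sv)*px])
    H=cv2.getPerspectiveTransform(np.float32(src),np.float32(dst))
    im=cv2.warpPerspective(c["color"],H,(2*hx*px,2*hy*px),flags=cv2.INTER_CUBIC)
    if name: cv2.imwrite(f"pics/{name}.png",cv2.resize(im,None,fx=.7,fy=.7))
    return im
E
python3 - <<'E'
from rk import *
c=snap("wrist"); s=st(); W,m,P=top_fit(c); z0=np.median(P[:,2])
im=rectify(c,508.4,-327.4,-9.2,z0,"r6"); g=cv2.cvtColor(im,cv2.COLOR_BGR2GRAY).astype(float)
# slot edges (u) profile per v band -> yaw
for v in (-15,-10,-5,0,5,10,15):
    r=int((55-v)*5); p=cv2.GaussianBlur(g[r-8:r+8].mean(0)[None],(9,1),2)[0]; d=np.gradient(p)
    pk=[i for i in range(2,len(d)-2) if abs(d[i])>5 and abs(d[i])==abs(d[i-2:i+3]).max()]
    print(v,[(round(i/5-110,1),int(d[i])) for i in pk if abs(i/5-110)<85])
E
```

```text
8.25 pos [ 510.45 -360.83  236.5 ] F [-0.29 -0.02 -0.5 ] T [0.01 0.05 0.01] w 19.08
[[0.9918, -0.0047, 0.1274], [-0.1273, 0.0034, 0.9919], [-0.0051, -1.0, 0.0028]]
-15 [(-81.4, 11), (-79.4, -14), (-75.2, 23), (-58.2, -14), (-54.0, 15), (-32.2, -14), (-28.8, 17), (-26.2, -13), (-24.0, 13), (-6.4, -12), (-5.0, 14), (1.4, -12), (5.8, 12), (28.8, -9), (33.4, -9), (35.8, 17), (56.2, -12), (60.8, -8), (65.8, 17), (75.0, -24), (79.6, 17), (82.4, -11)]
-10 [(-84.8, -7), (-75.2, 20), (-58.2, -15), (-53.8, 16), (-32.2, -15), (-28.8, 17), (-26.6, -13), (-24.0, 13), (-6.4, -13), (-5.0, 13), (0.8, -12), (6.0, 9), (28.4, -12), (33.2, -7), (35.8, 16), (55.8, -12), (60.8, -7), (65.8, 17), (74.8, -22)]
-5 [(-84.8, -8), (-75.0, 19), (-58.2, -14), (-53.8, 15), (-32.2, -14), (-28.8, 17), (-25.6, -16), (-24.0, 12), (-6.4, -13), (-5.0, 11), (1.6, -11), (6.0, 9), (29.6, -10), (33.4, -7), (35.8, 17), (57.0, -9), (60.8, -8), (65.8, 16), (75.0, -25)]
0 [(-84.6, -6), (-75.2, 21), (-58.2, -16), (-53.8, 16), (-32.2, -15), (-29.0, 17), (-26.4, -16), (-24.0, 12), (-6.4, -14), (-4.8, 13), (1.0, -8), (6.0, 10), (28.6, -12), (33.4, -8), (36.0, 16), (56.2, -9), (60.8, -7), (65.8, 17), (75.0, -23)]
5 [(-84.8, -6), (-75.2, 23), (-58.0, -15), (-54.0, 14), (-32.2, -16), (-29.0, 17), (-27.2, -5), (-25.8, -11), (-24.0, 13), (-6.4, -13), (-5.0, 13), (0.6, -6), (6.0, 9), (28.2, -8), (33.4, -7), (35.8, 17), (55.4, -12), (60.8, -9), (65.8, 16), (75.0, -22)]
10 [(-84.8, -7), (-75.0, 21), (-58.0, -17), (-53.8, 14), (-32.2, -16), (-29.0, 18), (-25.8, -14), (-24.2, 14), (-6.4, -12), (-5.0, 14), (1.4, -8), (6.2, 9), (28.8, -11), (33.4, -9), (36.0, 17), (56.6, -11), (60.8, -8), (65.8, 17), (75.0, -26)]
15 [(-84.8, -6), (-75.2, 19), (-58.0, -15), (-54.0, 17), (-32.2, -16), (-29.0, 18), (-26.6, -14), (-24.0, 13), (-6.2, -13), (-5.0, 14), (1.0, -9), (6.2, 9), (28.6, -11), (33.4, -8), (36.0, 18), (56.0, -12), (60.8, -8), (66.0, 18), (75.0, -23)]
```

View pics/r6.png

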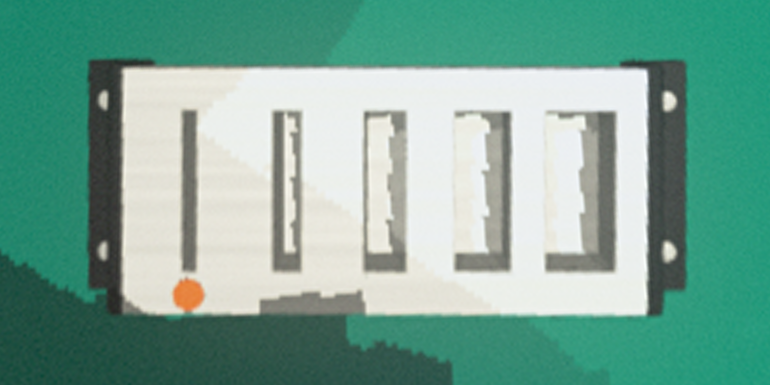

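```bash
python3 -m inch '[255,0,0,0,-0.2,2,-0.3,255,-20,20,11,0,0,0,255,-20,20,11,0,0,0,255,-20,20,11,0,0,0,255,0,20,0,0,0,0,255,0,20,0,0,0,0,255,0,0,0,0,0,0,255,0,0,0,0,0,0]'
python3 - <<'E'
from h import *
s=st()
R=s["tcp_rot"]; d=np.array([452.7,-317.9,112])-s["position"]; print("tool delta",R.T@d, "yaw",np.degrees(np.arctan2(R[1,0],R[0,0])),"tilt fix rx,rz deg",np.degrees([ -np.dot(R[:,2],[0,0,-1])*-1, np.dot(R[:,0],[0,0,-1])*-1]))
E
```

```text
time_s: 9.05
position: [454.4, -315.9, 134.3]
tcp_rot: [[0.987, 0.002, 0.163], [-0.163, -0.003, 0.987], [0.003, -1.0, -0.002]]
wrist_force: [0.7, 0.6, -0.5]
gripper_width: 19.5
9.05 pos [ 454.4  -315.88  134.33] F [ 0.69  0.58 -0.5 ] T [ 0.02 -0.01  0.03] w 19.47
[[0.9867, 0.0021, 0.1626], [-0.1626, -0.0027, 0.9867], [0.0025, -1.0, -0.0023]]
tool delta [-1.39991282 22.32873518 -2.22115226] yaw -9.359655293515475 tilt fix rx,rz deg [0.13175104 0.14372654]
```

```bash
cat >> rk.py <<'E'
def goal(p,yaw=-9.35):
    s=st(); R=s["tcp_rot"]; d=np.array(p)-s["position"]; y=np.degrees(np.arctan2(R[1,0],R[0,0]))
    print("tool delta",np.round(R.T@d,2),"turn",np.round([np.degrees(-R[2,2]),-(yaw-y),np.degrees(R[2,0])],2))
    C=np.array([508,-327]);a=np.radians(-9.35);U=np.array([np.cos(a),np.sin(a)]);V=np.array([-np.sin(a),np.cos(a)])
    q=s["position"][:2]-C; print("rack y",-q@U,"rack x",q@V,"foot z",s["position"][2]-57.3)
E
python3 -m inch '[255,-1.4,10,-2.2,0.1,0,0.1,255,0,8,0,0,0,0,255,0,0,0,0,0,0,255,0,0,0,0,0,0]'
python3 - <<'E'
from rk import *
goal([452.7,-317.9,106]); c=snap("wrist","w7"); cv2.imwrite("pics/w7c.png",cv2.resize(c["color"][120:320,190:430],None,fx=3,fy=3)); snap("side","s7")
E
```

```text
time_s: 9.45
position: [453.7, -319.1, 116.9]
tcp_rot: [[0.987, 0.003, 0.163], [-0.163, -0.003, 0.987], [0.003, -1.0, -0.002]]
wrist_force: [0.7, 0.1, -0.2]
gripper_width: 19.4
9.45 pos [ 453.66 -319.14  116.94] F [ 0.68  0.15 -0.23] T [-0.04 -0.06  0.05] w 19.4
[[0.9867, 0.0028, 0.1627], [-0.1627, -0.0026, 0.9867], [0.0032, -1.0, -0.0022]]
tool delta [-1.19 10.93  1.09] turn [ 0.12 -0.01  0.18]
rack y 54.89180844702699 rack x -1.0727990291249594 foot z 59.63549559106356
```

View pics/w7c.png

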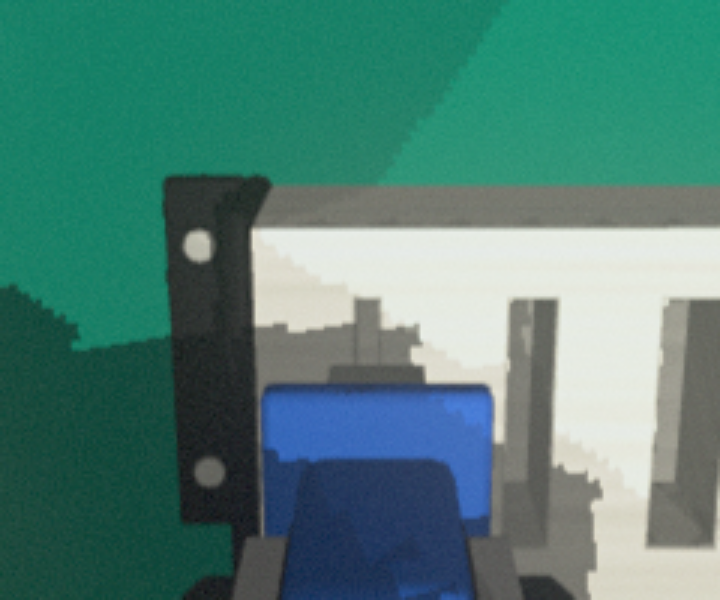

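View pics/s7.png

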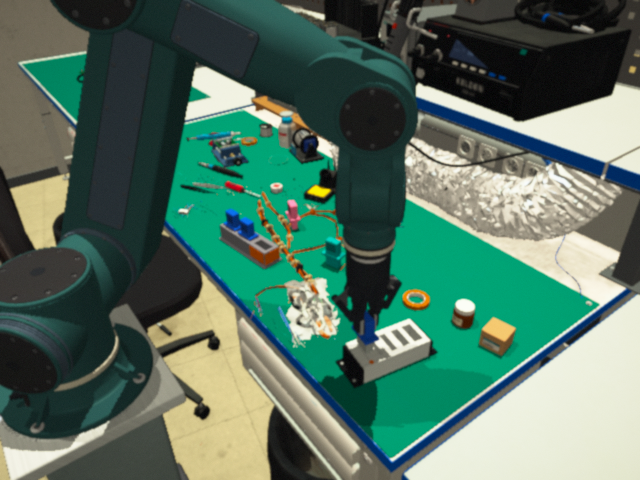

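```bash
python3 -m inch '[255,-1.2,6,1,0.1,0,0.2,255,0,4,0,0,0,0,255,0,0,0,0,0,0]'
for i in 1; do python3 -m inch '[255,0,1,0,0,0,0,255,0,0.5,0,0,0,0]'; python3 -m inch '[255,0,1,0,0,0,0,255,0,0,0,0,0,0]'; done
```

```text
time_s: 9.85
position: [452.8, -318.0, 106.6]
tcp_rot: [[0.987, -0.0, 0.163], [-0.163, -0.001, 0.987], [0.0, -1.0, -0.001]]
wrist_force: [1.0, -0.5, -0.8]
gripper_width: 18.9
time_s: 10.05
position: [452.8, -317.9, 104.9]
tcp_rot: [[0.987, -0.0, 0.163], [-0.163, -0.001, 0.987], [-0.0, -1.0, -0.001]]
wrist_force: [-0.5, 0.2, -1.2]
gripper_width: 18.7
time_s: 10.25
position: [452.8, -317.9, 103.9]
tcp_rot: [[0.987, -0.0, 0.162], [-0.162, -0.001, 0.987], [0.0, -1.0, -0.001]]
wrist_force: [1.1, -0.4, -1.3]
gripper_width: 19.4
```

Run:
```python
from rk import *
goal([452.7,-317.9,102.3])
```

```text
10.25 pos [ 452.82 -317.94  103.87] F [ 1.15 -0.43 -1.26] T [-0.06 -0.02  0.01] w 19.37
[[0.9867, -0.0001, 0.1625], [-0.1625, -0.0007, 0.9867], [0.0, -1.0, -0.0007]]
tool delta [-0.12  1.57  0.02] turn [ 0.04 -0.    0.  ]
rack y 55.92055139466146 rack x -0.021772265841739347 foot z 46.57393376943729
```

Steady. Small steps down until it touches.

```bash
python3 -m inch '[255,0,0.6,0,0,0,0,255,0,0,0,0,0,0]'; python3 -m inch '[255,0,0.6,0,0,0,0,255,0,0,0,0,0,0]'; python3 -m inch '[255,0,0.4,0,0,0,0,255,0,0,0,0,0,0]'
```

```text
time_s: 10.45
position: [452.9, -318.0, 103.3]
tcp_rot: [[0.987, 0.0, 0.162], [-0.162, -0.001, 0.987], [0.0, -1.0, -0.001]]
wrist_force: [-0.9, 0.4, -1.0]
gripper_width: 19.1
time_s: 10.65
position: [452.9, -318.0, 102.7]
tcp_rot: [[0.987, 0.0, 0.163], [-0.163, -0.001, 0.987], [0.0, -1.0, -0.001]]
wrist_force: [0.3, -0.4, -1.2]
gripper_width: 19.3
time_s: 10.85
position: [452.9, -318.0, 102.3]
tcp_rot: [[0.987, 0.0, 0.163], [-0.163, -0.001, 0.987], [0.0, -1.0, -0.001]]
wrist_force: [-0.3, 0.3, -1.1]
gripper_width: 19.3
```

```bash
for i in 1; do python3 -m inch '[255,0,0.4,0,0,0,0,255,0,0,0,0,0,0]'; python3 -m inch '[255,0,0.4,0,0,0,0,255,0,0,0,0,0,0]'; done | grep -A0 -E "position|force"
```

```text
position: [453.0, -318.1, 102.4]
--
wrist_force: [-0.2, -0.2, -0.9]
--
position: [453.0, -318.2, 102.3]
--
wrist_force: [-0.1, 0.2, -0.3]
```

```bash
python3 -m inch '[255,0,0.8,0,0,0,0,255,0,0.8,0,0,0,0]'|grep -E "position|force"; python3 -m inch '[255,0,1.5,0,0,0,0]'|grep -E "position|force"
```

```text
position: [453.1, -318.3, 102.2]
wrist_force: [-4.4, 5.8, 18.2]
position: [453.1, -318.3, 102.2]
wrist_force: [-9.4, 6.6, 35.5]
```

Touch at slot 1 is confirmed: the foot is stopped at the top face, up to 35 N. I'll lift it and step to slot 2.

```bash
python3 -m inch '[255,0,-4,0,0,0,0,255,0,0,0,0,0,0,255,14,0,0,0,0,0,255,14,0,0,0,0,0,255,0,0,0,0,0,0,255,0,0,0,0,0,0]' | grep -E "time|position|force|width"
python3 - <<'E'
from rk import *
goal([480.35,-322.5,103])
E
```

```text
time_s: 12.15
position: [481.0, -322.8, 105.7]
wrist_force: [-0.3, -0.3, -0.3]
gripper_width: 19.0
12.15 pos [ 480.99 -322.81  105.68] F [-0.3  -0.28 -0.26] T [ 0.   -0.06  0.05] w 18.97
[[0.9867, 0.0019, 0.1626], [-0.1626, -0.0034, 0.9867], [0.0024, -1.0, -0.0031]]
tool delta [-0.68  2.68  0.21] turn [ 0.18 -0.01  0.14]
rack y 27.336339959841766 rack x -0.2505640035183096 foot z 48.381267715446214
```

```bash
python3 -m inch '[255,-0.6,1.8,0.2,0.2,0,0.1,255,0,0.6,0,0,0,0,255,0,0.6,0,0,0,0,255,0,0,0,0,0,0]' | grep -E "position|force"; python3 -m inch '[255,0,0.6,0,0,0,0,255,0,0.6,0,0,0,0]'| grep -E "position|force"; python3 -m inch '[255,0,0.6,0,0,0,0,255,0,0.6,0,0,0,0]'| grep -E "position|force"
```

```text
position: [479.0, -322.2, 102.3]
wrist_force: [0.4, -0.6, -0.9]
position: [478.9, -322.2, 102.2]
wrist_force: [-1.9, 3.1, 11.2]
position: [478.9, -322.2, 102.2]
wrist_force: [-1.7, 2.5, 8.5]
```

```bash
python3 -m inch '[255,0,-0.8,0,0,0,0,255,1.4,0,0,0,0,0,255,0,0,0,0,0,0]' | grep -E "position|force"; python3 -m inch '[255,0,0.5,0,0,0,0,255,0,0.5,0,0,0,0,255,0.5,0.5,0,0,0,0]'| grep -E "position|force"; python3 -m inch '[255,0.5,0.5,0,0,0,0,255,0.5,0.5,0,0,0,0]'| grep -E "position|force"
```

```text
position: [480.1, -322.4, 103.2]
wrist_force: [-0.2, 0.9, -0.8]
position: [480.3, -322.5, 102.2]
wrist_force: [-7.6, 3.8, 17.2]
position: [480.3, -322.4, 102.2]
wrist_force: [-5.7, 1.9, 10.9]
```

Slot 2 stops it too, aligned at about (480.3,-322.4). On to slot 3.

```bash
python3 -m inch '[255,0,-4,0,0,0,0,255,0,0,0,0,0,0,255,14,0,0,0,0,0,255,13.5,0,0,0,0,0,255,0,0,0,0,0,0,255,0,0,0,0,0,0,255,0,0,0,0,0,0]' | grep -E "time|position|force|width"
python3 - <<'E'
from rk import *
goal([508,-327,103])
E
```

```text
time_s: 14.45
position: [507.3, -326.8, 105.9]
wrist_force: [0.7, -0.0, -1.2]
gripper_width: 19.3
14.45 pos [ 507.35 -326.8   105.88] F [ 0.75 -0.05 -1.15] T [-0.01  0.02 -0.04] w 19.34
[[0.9865, -0.0003, 0.1639], [-0.1639, -0.0006, 0.9865], [-0.0002, -1.0, -0.0006]]
tool delta [ 0.68  2.88 -0.09] turn [ 0.04 -0.08 -0.01]
rack y 0.6765879151573945 rack x 0.09341326274062459 foot z 48.57749895765299
```

```bash
python3 -m inch '[255,0.6,0,0,0,0,0,255,0,1,0,0,0,0,255,0,1,0,0,0,0,255,0,0.6,0,0,0,0]' | grep -E "position|force"; python3 -m inch '[255,0,0.6,0,0,0,0,255,0,0.6,0,0,0,0,255,0,0.6,0,0,0,0]'| grep -E "position|force"; python3 -m inch '[255,0.4,0.5,0,0,0,0,255,0.4,0.5,0,0,0,0]'| grep -E "position|force"
```

```text
position: [506.9, -326.7, 103.2]
wrist_force: [0.1, -0.1, -1.0]
position: [506.8, -326.8, 102.2]
wrist_force: [-3.5, 3.1, 13.0]
position: [507.0, -326.8, 102.2]
wrist_force: [-5.1, 2.1, 8.7]
```

```bash
python3 -m inch '[255,1.2,0.4,0,0,0,0,255,1.2,0.4,0,0,0,0]'| grep -E "position|force"; python3 -m inch '[255,1,0.4,0,0,0,0,255,1,0.4,0,0,0,0]'| grep -E "position|force"
```

```text
position: [508.7, -327.1, 102.2]
wrist_force: [-3.5, 0.5, 6.5]
position: [510.2, -327.5, 102.3]
wrist_force: [-2.7, 0.8, 5.9]
```

Slot 3 also stops it, swept across ±1.5 mm. It goes to slot 4.

```bash
python3 -m inch '[255,0,-4,0,0,0,0,255,0,0,0,0,0,0,255,12,0,0,0,0,0,255,12,0,0,0,0,0,255,0,0,0,0,0,0,255,0,0,0,0,0,0,255,0,0,0,0,0,0]' | grep -E "time|position|force|width"
python3 - <<'E'
from rk import *
goal([535.6,-331.5,103])
c=snap("wrist","w9"); cv2.imwrite("pics/w9c.png",cv2.resize(c["color"][120:320,190:430],None,fx=3,fy=3))
E
```

```text
time_s: 16.45
position: [533.8, -331.4, 106.5]
wrist_force: [-0.5, -0.3, -1.9]
gripper_width: 18.8
16.45 pos [ 533.78 -331.38  106.49] F [-0.52 -0.33 -1.86] T [-0.09 -0.    0.01] w 18.77
[[0.9863, -0.0024, 0.165], [-0.165, -0.0029, 0.9863], [-0.0019, -1.0, -0.0032]]
tool delta [1.82 3.49 0.19] turn [ 0.19 -0.15 -0.11]
rack y -26.147370988497286 rack x -0.13480920695621781 foot z 49.192316484995885
```

View pics/w9c.png

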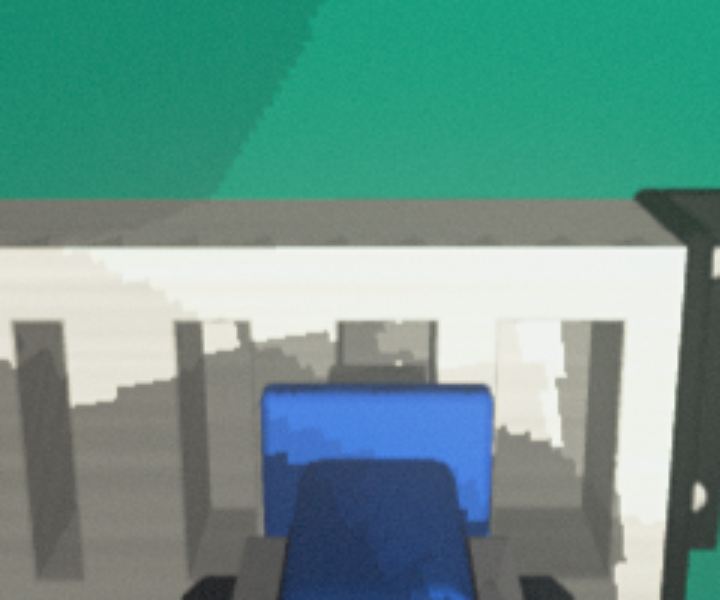

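```bash
python3 -m inch '[255,1.4,0,0.2,0.2,-0.1,-0.1,255,0,1.5,0,0,0,0,255,0,1.2,0,0,0,0,255,0,0.8,0,0,0,0]' | grep -E "position|force";python3 - <<'E'
from rk import *
goal([535.6,-331.5,102.2])
E
```

```text
position: [534.4, -331.3, 103.0]
wrist_force: [0.4, -0.2, 0.2]
16.9 pos [ 534.43 -331.34  102.99] F [ 0.38 -0.2   0.18] T [0.01 0.02 0.04] w 19.33
[[0.9865, 0.0, 0.1637], [-0.1637, 0.0006, 0.9865], [-0.0001, -1.0, 0.0006]]
tool delta [1.18 0.79 0.03] turn [-0.04 -0.07 -0.  ]
rack y -26.78378108927357 rack x 0.013205500228679659 foot z 45.689951226523746
```

```bash
python3 -m inch '[255,0,0.8,0,0,0,0,255,0,0.4,0,0,0,0]' | grep -E "position|force"; python3 -m inch '[255,0.6,0.4,0,0,0,0,255,0.5,0.4,0,0,0,0]'| grep -E "position|force"; python3 -m inch '[255,0.6,0.4,0,0,0,0]'| grep -E "position|force"
```

```text
position: [534.5, -331.4, 102.0]
wrist_force: [-1.7, 1.2, 5.8]
position: [535.6, -331.6, 101.2]
wrist_force: [-0.1, 0.4, -0.3]
position: [535.9, -331.6, 100.7]
wrist_force: [-4.4, 0.3, 1.7]
```

It's entering: the foot is about 1.5 mm below the top. I'll go on straight down and watch the force.

```bash
python3 -m inch '[255,-0.2,0.8,0,0,0,0,255,0,0.8,0,0,0,0]' | grep -E "position|force"; python3 -m inch '[255,0,1,0,0,0,0,255,0,1,0,0,0,0]'| grep -E "position|force"
python3 - <<'E'
from rk import *
goal([535.6,-331.5,102.2])
E
```

```text
position: [535.8, -331.5, 98.8]
wrist_force: [-0.0, -0.7, -0.5]
position: [535.8, -331.5, 96.5]
wrist_force: [-0.9, -0.0, -1.4]
17.8 pos [ 535.82 -331.5    96.48] F [-0.89 -0.   -1.42] T [0.07 0.16 0.06] w 19.19
[[0.9865, -0.0003, 0.1637], [-0.1637, 0.0007, 0.9865], [-0.0004, -1.0, 0.0006]]
tool delta [-0.22 -5.72 -0.03] turn [-0.03 -0.07 -0.03]
rack y -28.185237798539905 rack x 0.07691050541163032 foot z 39.177772825595284
```

```bash
python3 -m inch '[255,0,2,0,0,0,0,255,0,2,0,0,0,0,255,0,2,0,0,0,0]' | grep -E "position|force"; python3 -m inch '[255,0,2,0,0,0,0,255,0,2,0,0,0,0,255,0,2,0,0,0,0,255,0,0,0,0,0,0]'| grep -E "position|force"
python3 - <<'E'
from rk import *
goal([535.7,-331.5,76.2])
E
```

```text
position: [535.8, -331.6, 90.0]
wrist_force: [-1.0, 0.0, -0.9]
position: [535.7, -331.4, 83.0]
wrist_force: [0.6, 0.6, -0.5]
18.5 pos [ 535.71 -331.41   83.01] F [ 0.64  0.64 -0.48] T [-0.03  0.05  0.  ] w 19.02
[[0.9865, -0.0006, 0.1637], [-0.1637, 0.001, 0.9865], [-0.0008, -1.0, 0.0009]]
tool delta [ 0.01  6.81 -0.09] turn [-0.05 -0.07 -0.05]
rack y -28.057264810001918 rack x 0.14865003469145635 foot z 25.71239308258474
```

```bash
python3 -m inch '[255,0,2,0,0,0,0,255,0,2,0,0,0,0,255,0,1,0,0,0,0,255,0,0,0,0,0,0]' | grep -E "position|force"; python3 -m inch '[255,0,0.5,0,0,0,0,255,0,0,0,0,0,0]'| grep -E "position|force"; python3 -m inch '[255,0,0.5,0,0,0,0,255,0,0,0,0,0,0]'| grep -E "position|force"
```

```text
position: [535.8, -331.5, 77.6]
wrist_force: [0.6, 1.1, -1.1]
position: [535.8, -331.5, 77.1]
wrist_force: [-1.0, 0.7, -0.5]
position: [535.8, -331.5, 76.7]
wrist_force: [-0.4, -0.3, -1.2]
```

```bash
python3 -m inch '[255,0,0.5,0,0,0,0,255,0,0,0,0,0,0]' | grep -E "position|force"; python3 -m inch '[255,0,0.4,0,0,0,0,255,0,0.4,0,0,0,0]'| grep -E "position|force"
python3 - <<'E'
from rk import *
goal([535.7,-331.5,76.2]); snap("side","s10");snap("wrist","w10")
E
```

```text
position: [535.8, -331.5, 76.3]
wrist_force: [-0.9, 0.2, -0.5]
position: [535.8, -331.5, 76.2]
wrist_force: [-3.0, 2.2, 8.1]
19.7 pos [ 535.79 -331.51   76.22] F [-3.03  2.22  8.11] T [ 0.42  0.6  -0.  ] w 18.8
[[0.9865, 0.0, 0.1636], [-0.1636, 0.0002, 0.9865], [-0.0, -1.0, 0.0002]]
tool delta [-0.09  0.02 -0.  ] turn [-0.01 -0.07 -0.  ]
rack y -28.154057340193827 rack x 0.06159215984589695 foot z 18.920256441648107
```

View pics/w10.png

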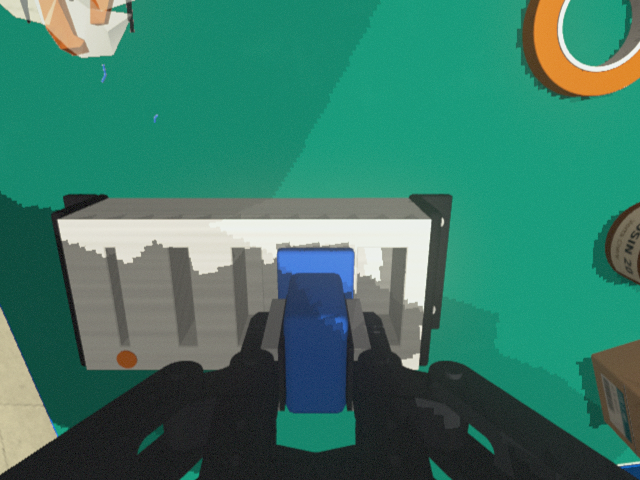

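It came to rest on its shoulders after exactly 26 mm of travel (102.2→76.2), at 8 N. Releasing.

```bash
python3 -m inch '[255,0,0,0,0,0,0,170,0,0,0,0,0,0,140,0,0,0,0,0,0,100,0,0,0,0,0,0,100,0,0,0,0,0,0,100,0,0,0,0,0,0]' | grep -E "position|force|width"; python3 -m inch '[100,0,-5,0,0,0,0,100,0,-10,0,0,0,0,100,0,-20,0,0,0,0,100,0,-30,0,0,0,0,100,0,-30,0,0,0,0,100,0,-30,-10,0,0,0,100,0,-10,-20,0,0,0,100,0,0,-20,0,0,0,100,0,0,0,0,0,0,100,0,0,0,0,0,0]' | grep -E "position|force|width"
python3 - <<'E'
from rk import *
c=snap("wrist","w11"); cv2.imwrite("pics/w11c.png",cv2.resize(c["color"][100:300,190:430],None,fx=3,fy=3)); 
s=st(); W,m,P=top_fit(c,40,48); print("top z",np.median(P[:,2]))
hsv=cv2.cvtColor(c["color"],cv2.COLOR_BGR2HSV); blue=(hsv[...,0]>100)&(hsv[...,0]<130)&(hsv[...,1]>100)&(c["z_map"]>0)
z=W[...,2]
for lo,hi in((88,100),(53,60)):
    q=blue&(z>lo)&(z<hi)&(abs(W[...,0]-535)<60)&(abs(W[...,1]+331)<60)
    if q.sum()>50: print(cv2.minAreaRect(W[q][:,:2].astype(np.float32)),np.median(z[q]))
snap("side","s11")
E
```

```text
position: [536.1, -331.7, 76.3]
wrist_force: [0.1, 0.8, -0.2]
gripper_width: 51.9
position: [527.4, -381.7, 224.5]
wrist_force: [-0.2, -0.1, -0.6]
gripper_width: 52.3
21.45 pos [ 527.39 -381.57  224.42] F [-0.4  -0.18  0.27] T [-0.06  0.02 -0.01] w 52.3
[[0.9867, 0.004, 0.1626], [-0.1626, -0.0034, 0.9867], [0.0046, -1.0, -0.0027]]
top z 43.944981035755475
((536.3148193359375, -331.89373779296875), (35.38859176635742, 19.73233413696289), 81.03541564941406) 93.75158760226705
((536.24755859375, -331.999267578125), (50.64582824707031, 29.381568908691406), 80.71281433105469) 55.929840150838025
```

View pics/w11c.png

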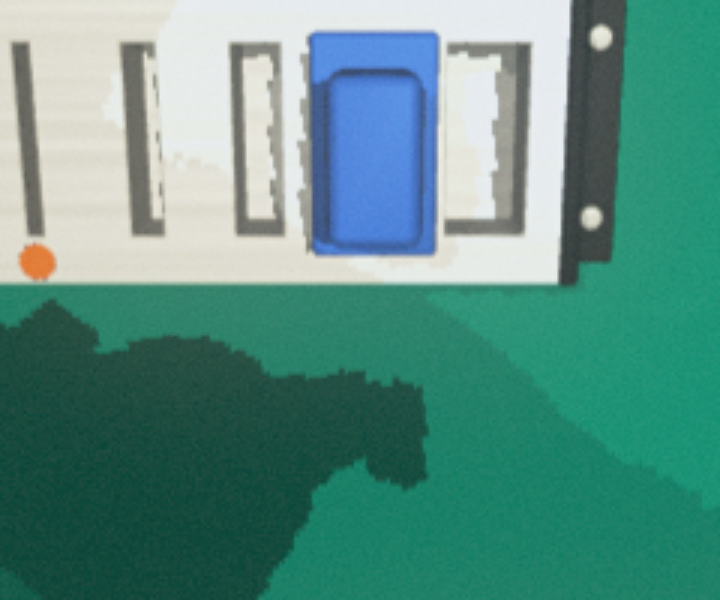

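View pics/s11.png

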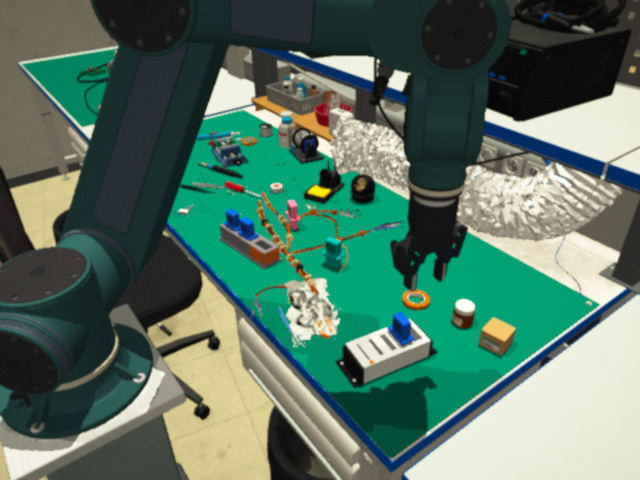

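The key stands upright in slot 4 at crop pixel (375,145). The grip top is 49.8 mm above the rack face (50 expected), and its centre agrees with the flange's to 0.1 mm. The other two keys, the jar, the tape ring and the tin look untouched. Handing in.

```bash
python3 -c "
from workcell import job; print(job.close_job())"
```

```text
the job is handed in; nothing more can be done
None
```

The marked pocket's key is now upright in slot 4, fully home on its shoulders, and the job is handed in; no verdict was reported. I touched it to slots 1, 2 and 3, and all three stopped it at the rack's top. It then dropped into slot 4 under light pressure. The highest wrist force was about 36 N, briefly at slot 1; the touches at slots 2–4 stayed under 18 N.

**Last checks:**
- **Depth:** it travelled 26 mm from touching the top to resting, with about 8 N at the stop. The grip top measures 49.8 mm above the rack face, against 50 mm expected.
- **Position:** it is in line with the slot within about 0.5°. The arm's own position put it 0.15 mm off the slot centre.
- **Upright:** the flange and grip centres agree to about 0.1 mm.
- **Surroundings:** the other two keys, the jar, the tape ring and the tin looked unmoved in the side picture, and the gripper was clear of everything. I did not re-measure those things' positions.

**Disagreements:** some sideways moves drifted 1–2 mm, so I corrected them by re-measuring, with a light slide at the slots. The wrist camera read about 0.5 mm too far sideways and about 1 mm low. The networks did not tell the slots apart, so I located them by their edges in the wrist picture.

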